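# Open the folding board past the salt pot

## Task

The wooden folding board on the counter is only half open, and a salt pot stands where its hinged leaf has to come down. Using the fingers only to push, never to pinch, lift or carry anything, first push the pot along the counter, upright, until it is clear of the place where the leaf will lie; then flip the leaf over its hinge without slamming it and press it down until it lies flat on the other side, level with the fixed half. Leave everything else on the counter where it stands, and finish with the hand away from everything.

Things in the scene. Friction and masses are not known exactly. Their poses are not given: they have to be found in the camera images.
- board: The fixed half of a folding wooden board, held fast to the counter: 220 mm long, 150 mm wide, 14 mm thick. Its origin is at counter height directly below the middle of the hinge line. x runs along the hinge (half length 110 mm either way), z is up; the fixed half covers y = -150 to 0 mm, and the opened leaf will cover y = 0 to +150 mm, x = -110 to +110 mm, on the bare counter.
- hinge_mid (a point): Middle of the hinge line, 14 mm above the counter (the top face of the fixed half); axes as the board's.
- leaf (a joint): Angle of the hinged leaf in rad: 0 = folded down on top of the fixed half, 1.57 = upright, 3.14 = lying flat on the counter on the board's +y side, its upper face level with the fixed half (14 mm). It starts partly raised, 0.3 to 0.65. The hinge is stiff (about 0.36 N m of friction): the leaf stays at whatever angle it is left, also just short of flat. The leaf is 220 x 150 x 14 mm, about 0.3 kg; 3 to 5 N at its free edge moves it.
- leaf_edge (a point): Middle of the leaf's free long edge, 150 mm from the hinge line, on the face that is underneath at angle 0 and on top when it lies opened. The point turns with the leaf: its x runs along the hinge, its -y from hinge to free edge, and the leaf's 14 mm of thickness lie on its +z side.
- leaf_mid (a point): Centre of the leaf's solid (75 mm from the hinge line, half-way through its thickness); axes as leaf_edge.
- salt_pot: Round white ceramic salt pot with a wooden lid, 60 mm across, 58 mm high, about 0.25 kg, loose, standing on the counter on the board's +y side. Origin at the centre of its underside, z up.
- mug: White mug, 76 mm across, 90 mm high, loose; leave it. Origin at the centre of its underside.
- mill: Dark wooden pepper mill, 52 mm across, 158 mm high, loose; leave it. Origin at the centre of its underside.
- jar: Small amber glass jar, 42 mm across, 80 mm high, loose; leave it. Origin at the centre of its underside.
- bowl: Steel bowl, 120 mm across, 50 mm high, loose, further out on the leaf's opening side; leave it. Origin at the centre of its underside.
- plate: White plate, 160 mm across, 20 mm high, loose; leave it. Origin at the centre of its underside.
Mind the look-alikes: they are no part of the job. What is shaped like the salt_pot but yellow is not meant.

How it is judged:
On the way, in this order (a step that is already met when the one before it is completed fails the run):
1. the pot stands upright on the counter clear of the leaf's landing place, while the leaf is still on its first side (below 1.3 rad) ((y of salt_pot in the frame of board above 0.18 m or x of salt_pot in the frame of board above 0.14 m or x of salt_pot in the frame of board below -0.14 m) and angle between salt_pot's own z axis and vertical below 0.15 rad and height (world z) of salt_pot below 0.008 m and value of joint leaf below 1.3 rad), for 0.2 s.
2. the leaf lies flat on the other side (within 0.07 rad) (value of joint leaf above 3.07 rad), for 0.2 s.
At the end, for the whole second after the job is handed in: The leaf lies within 0.07 rad of flat on the board's +y side and is at rest; the salt pot stands upright (within 0.15 rad) and still on the counter, clear of the leaf (its axis more than 180 mm from the hinge line on that side, or more than 140 mm to either end of the board's middle) (value of joint leaf above 3.07 rad and velocity of joint leaf below 0.05 rad/s and (y of salt_pot in the frame of board above 0.18 m or x of salt_pot in the frame of board above 0.14 m or x of salt_pot in the frame of board below -0.14 m) and angle between salt_pot's own z axis and vertical below 0.15 rad and height (world z) of salt_pot below 0.008 m and linear speed of salt_pot below 0.02 m/s); the robot touches nothing.
It fails at once if the pot is lifted (20 mm) or tipped (0.4 rad) (height (world z) of salt_pot above 0.02 m or angle between salt_pot's own z axis and vertical above 0.4 rad).
It fails at once if the pot is taken between the fingers (horizontal distance between the grasp point and salt_pot below 0.015 m and height (world z) of the grasp point below 0.058 m).
It fails at once if the leaf is taken between the fingers (contact force between the fingers and leaf above 0.5 N and x of the grasp point in the frame of leaf_mid between -0.11 and 0.11 m and y of the grasp point in the frame of leaf_mid between -0.075 and 0.075 m and z of the grasp point in the frame of leaf_mid between -0.005 and 0.005 m).
It fails at once if the leaf is slammed (faster than 3 rad/s) (velocity of joint leaf above 3 rad/s).
It fails at once if another thing on the counter is moved by more than 30 mm (distance of any of mug, mill, jar, bowl, plate from where it was at the start of the episode above 0.03 m).
It also fails if it takes over 64 s, if anything falls off the work surface, if the arm or the gripper's body presses on something with over 40 N, if the wrist force passes 120 N, or if a joint passes its speed limit or range.

## Robot

A 6-joint arm with a two-finger parallel gripper is mounted at the origin on the work surface. World frame = base frame: x ahead of the robot, y to its left, z up, the work surface at z = 0. Lengths are in m, angles in rad, forces in N, time in s.
With the tool pointing down it reaches from about 0.35 to 0.975 m from the base axis. Payload 7.1 kg.
Tool frame: the origin (TCP) lies on the mounting face of the last link; the fingertips stand 182 mm ahead of it and the grasp point (between the pads) lies 163 mm ahead of it; z points along the fingers, y is the line along which they close (so a half turn about z gives the same grasp; the last joint's range is limited). The gripper opens to 88 mm and grips with 3 to 60 N. Pads are 20 mm wide; open, the fingers measure 115 mm over their backs; the gripper's body (75 mm by 178 mm) begins 61 mm behind the grasp point.
Start: joints at [-1.196, 0.423, 1.63, -0, 1.089, -0.019], TCP at [0.24, -0.577, 0.405] pointing down, gripper open.
Joint ranges: [-3, 3], [-0.9, 2.11], [0.09, 2.58], [-1.31, 4.45], [0.11, 2.69], [-2.54, 2.54]. Speed limits (rad/s): [2.39, 2.39, 3.01, 3.14, 3.14, 3.14].

## Interface

Orientations are given as a unit quaternion [x, y, z, w].
In Python, from plant import readout, eyes, ticket gives the robot as it stands.
- The arm moves only by the tool apply_moves, never from a script. Its argument "targets" is a list of rows, each an object with "travel": the shift along the tool's x, y, z in m, a list of three; "delta_rot": the turn, a rotation vector about the tool's x, y, z in degrees, a list of three. A call has 1 to 20 rows; each row shifts and turns the commanded pose from where the row before left it, along the tool's axes as they then stand; what a row does not reach is not made up. A row lasts 1/12 s, in which the tool goes at most 41.7 mm and 7.16 degrees, less where a joint would pass 70% of its speed; a pose out of reach is approached as far as the arm can. A call with a gripper value outside its range is refused whole. "claw" is the finger opening in m, from 0 to 0.0878, set as the call begins (left out, the last holds). The fingers move at their own pace and stop on an object; "force" is the grip in N (left out, the last holds). Time passes only in rows, so rows that do not move let the fingers close. It gives the time, the measured TCP pose, the force, the opening and the grip force at its end, in the units of the state.
- readout.observe(): the state, without advancing time (a new reading comes with each control period).
- eyes.read_camera(name): name is "side" or "top"; returns a dict with "frame" (384x512x3 uint8, red, green, blue), "z_map" (384x512 float32, m along the optical axis (not along the pixel's ray), 0 where there is no reading), "fx", "fy", "cx", "cy" (pixels), "rvec" (rotation vector, rad) and "tvec" (3), from world to camera coordinates, as OpenCV has them. Camera axes: x right, y down, z forward; pixel columns grow to the right and rows downward; lengths in m; the calibration is good to about 2 mm. A picture is of the moment at which its call begins.
- ticket.job_done(): hands the job in; it is judged then, once.
The state is a dict: "clock": time; "joints": joint angles; "qd": joint speeds; "joint_torque": joint torques, N m; "tool_pos": TCP position; "tool_rot": TCP orientation; "wrist_force": force on the tool from outside, world axes, zero at the start; "ft_torque": the same for the moment, N m; "gripper_width": opening from 0.0 (shut) to 1.0 (fully open); "gripper_force": force on a finger pad.
Only numpy, scipy, OpenCV 4.12 (cv2) and the standard library are available. Lean on these libraries where they do the work, as an engineer would, in place of code of your own. Each camera call takes 0.05 s, during which the arm holds its last target. There are 200 camera calls.

## Working session

There is one attempt and no reset: what is moved stays moved. The work goes in short steps, Python scripts to look and compute and a tool call to move; the robot and the scene stay as the last step left them, time stands still between calls to the robot, and variables do not carry over. Pictures are saved under pics/ and viewed, at most 10 in all, crops included, and the job is handed in when it is done.

Besides the shell and the picture viewer there is one more tool, called after ">>>" in YAML: its name, and indented under it one key for each argument. apply_moves: Moves the arm, as the interface text tells. Its arguments: {"type":"object","properties":{"targets":{"type":"array","items":{"type":"object","properties":{"travel":{"type":"array","items":{"type":"number"}},"delta_rot":{"type":"array","items":{"type":"number"}}}}},"claw":{"type":"number"},"force":{"type":"number"}},"required":["targets"]}

```bash
mkdir -p pics
cat > h.py <<'E'
import numpy as np, cv2
from plant import readout, eyes, ticket
from scipy.spatial.transform import Rotation as R
def cam(n):
    c=eyes.read_camera(n); Rm=cv2.Rodrigues(np.array(c["rvec"],float))[0]; t=np.array(c["tvec"]).ravel()
    z=c["z_map"]; v,u=np.mgrid[:z.shape[0],:z.shape[1]]
    P=np.stack([(u-c["cx"])/c["fx"]*z,(v-c["cy"])/c["fy"]*z,z],-1)
    W=(P-t)@Rm; W[z==0]=np.nan
    return c["frame"],W
def save(n,f): cv2.imwrite("pics/"+n,cv2.cvtColor(f,cv2.COLOR_RGB2BGR))
E
python3 - <<'E'
from h import *
for n in("top","side"):
    f,W=cam(n); save(n+"0.png",f); np.savez("/tmp/"+n,f=f,W=W)
s=readout.observe(); print({k:np.round(v,3) for k,v in s.items()})
E
```

```text
{'clock': np.float64(0.1), 'joints': array([-1.196,  0.424,  1.631, -0.   ,  1.089, -0.019]), 'qd': array([ 0.001, -0.   , -0.002, -0.   ,  0.002,  0.001]), 'joint_torque': array([-2.0000e-03, -5.4562e+01, -2.7432e+01,  6.5000e-02,  1.9000e-02,
       -0.0000e+00]), 'tool_pos': array([ 0.24 , -0.577,  0.404]), 'tool_rot': array([ 0.981,  0.196, -0.   , -0.001]), 'wrist_force': array([ 0.17 ,  0.103, -0.366]), 'ft_torque': array([ 0.006, -0.001, -0.016]), 'gripper_force': np.float64(0.0), 'gripper_width': np.float64(0.999)}
```

View pics/top0.png

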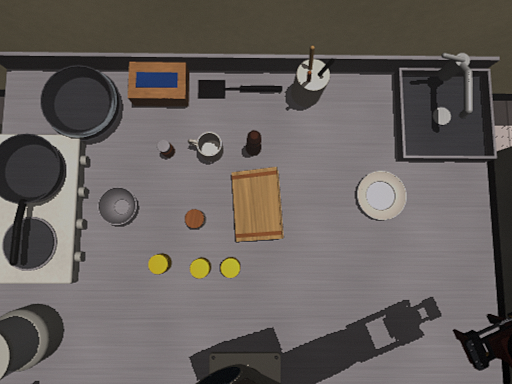

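View pics/side0.png

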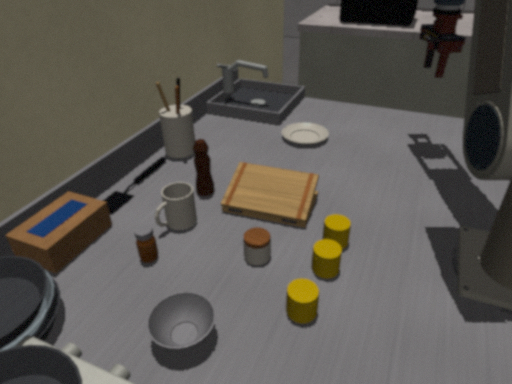

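The top view shows the pot at (195,218), the board at (257,205) with its hinge on the left edge, the mug at (208,147), the mill at (254,143), the bowl at (119,206), and three yellow look-alikes at about (158–230, 266). The side view agrees with this.

Run:
```python
from h import *
d=np.load("/tmp/top.npz"); f,W=d["f"],d["W"]
for n,(u,v) in dict(pot=(195,218),y1=(158,264),y2=(200,268),y3=(230,268),bowl=(119,207),mug=(209,145),mill=(254,143),jar=(166,149),counter=(215,240)).items(): print(n,W[v,u].round(3))
# object blobs: points above counter
M=(W[...,2]>0.03)&(W[...,2]<.25)
for n,(a,b,c,e) in dict(pot=(183,208,205,230),y1=(145,252,170,277),y2=(188,256,211,280),y3=(219,256,242,280),mug=(188,130,224,162),bowl=(98,187,138,227)).items():
    s=np.zeros_like(M); s[b:e,a:c]=1; q=W[s&M]; zt=np.nanmax(q[:,2]); q=q[q[:,2]>zt-.01]; print(n,q.min(0).round(3),q.max(0).round(3),((q.min(0)+q.max(0))/2).round(3))
for v in range(164,246,8):
    print(v,[tuple((W[v,u]*1000).round().astype(int)) for u in range(228,290,7)])
d=np.load("/tmp/side.npz"); 
cv2.imwrite("pics/side1.png",cv2.resize(cv2.cvtColor(d["f"],cv2.COLOR_RGB2BGR)[130:290,180:380],None,fx=4,fy=3.7,interpolation=cv2.INTER_CUBIC)[:600,:800])
cv2.imwrite("pics/top1.png",cv2.resize(cv2.cvtColor(f,cv2.COLOR_RGB2BGR)[155:285,140:300],None,fx=4.5,fy=4.5,interpolation=cv2.INTER_CUBIC))
```

```text
pot [0.517 0.153 0.057]
y1 [0.379 0.261 0.058]
y2 [0.367 0.135 0.059]
y3 [0.367 0.045 0.058]
bowl [0.553 0.404 0.003]
mug [0.758 0.12  0.004]
mill [ 0.73  -0.025  0.138]
jar [0.725 0.242 0.082]
counter [0.449 0.097 0.   ]
pot [0.486 0.126 0.053] [0.544 0.184 0.063] [0.515 0.155 0.058]
y1 [0.349 0.232 0.053] [0.406 0.288 0.063] [0.377 0.26  0.058]
y2 [0.338 0.108 0.055] [0.394 0.165 0.065] [0.366 0.137 0.06 ]
y3 [0.34  0.015 0.052] [0.397 0.072 0.062] [0.369 0.044 0.057]
mug [0.703 0.074 0.084] [0.777 0.147 0.094] [0.74  0.111 0.089]
bowl [0.498 0.334 0.044] [0.612 0.453 0.054] [0.555 0.394 0.049]
164 [(np.int64(695), np.int64(58), np.int64(2)), (np.int64(696), np.int64(35), np.int64(-2)), (np.int64(696), np.int64(12), np.int64(-1)), (np.int64(697), np.int64(-11), np.int64(-7)), (np.int64(696), np.int64(-34), np.int64(-2)), (np.int64(696), np.int64(-57), np.int64(1)), (np.int64(697), np.int64(-80), np.int64(-3)), (np.int64(696), np.int64(-102), np.int64(2)), (np.int64(696), np.int64(-125), np.int64(1))]
172 [(np.int64(670), np.int64(58), np.int64(-4)), (np.int64(664), np.int64(33), np
[... 3488 characters left out ...]
p.int64(463), np.int64(-33), np.int64(48)), (np.int64(463), np.int64(-54), np.int64(54)), (np.int64(463), np.int64(-75), np.int64(60)), (np.int64(463), np.int64(-96), np.int64(68)), (np.int64(463), np.int64(-123), np.int64(2))]
244 [(np.int64(437), np.int64(55), np.int64(0)), (np.int64(437), np.int64(33), np.int64(1)), (np.int64(437), np.int64(10), np.int64(1)), (np.int64(437), np.int64(-12), np.int64(3)), (np.int64(437), np.int64(-34), np.int64(-1)), (np.int64(437), np.int64(-56), np.int64(-1)), (np.int64(437), np.int64(-79), np.int64(-2)), (np.int64(437), np.int64(-101), np.int64(-1)), (np.int64(437), np.int64(-123), np.int64(3))]<stdin>:9: RuntimeWarning: invalid value encountered in cast
```

View pics/side1.png

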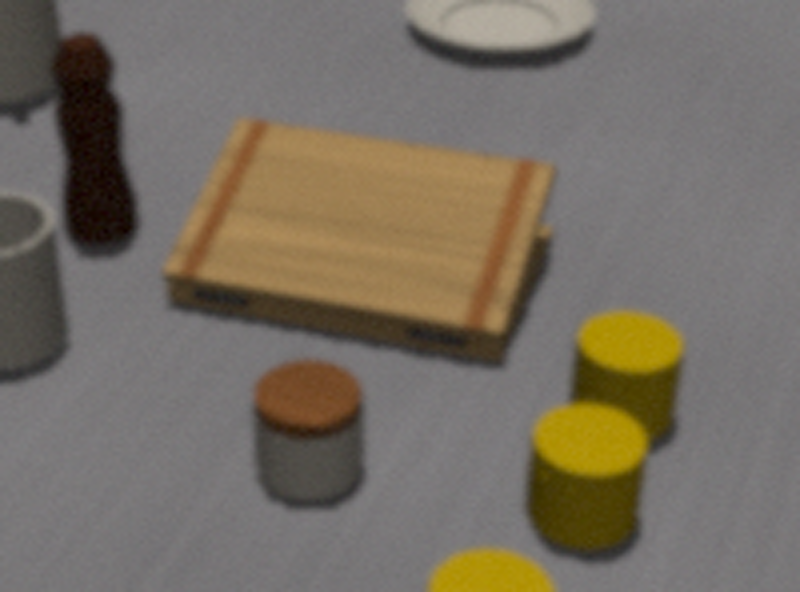

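View pics/top1.png

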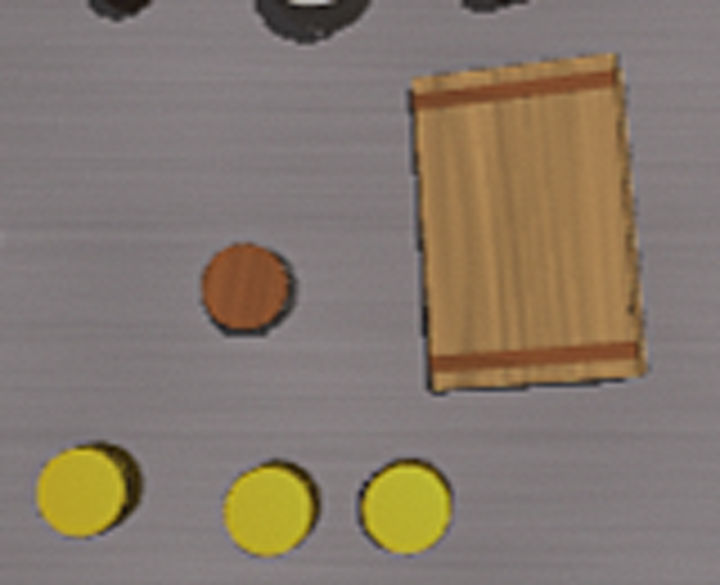

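The crops show the leaf's hinge edge from (412,80) to (432,390) in the top crop. It is tilted about 5° and the leaf is raised about 0.32 rad. The pot is standing clear, with open counter out to the bowl. Next I fit the board and plan the approach.

```bash
cat >> h.py <<'E'
def tcp():
    s=readout.observe(); return np.array(s["tool_pos"]),R.from_quat(s["tool_rot"]),s
def rel(p):  # world point for TCP -> shift in tool axes
    q,r,_=tcp(); return r.inv().apply(np.array(p)-q)
E
python3 - <<'E'
from h import *
d=np.load("/tmp/top.npz"); W=d["W"]; w=W[160:250,225:290].reshape(-1,3)
w=w[(w[:,2]>.018)&(w[:,2]<.1)&(w[:,0]<.69)]
rc=cv2.minAreaRect(w[:,:2].astype(np.float32)); print(rc, cv2.boxPoints(rc).round(3))
a=np.radians(rc[2]); a=(a+np.pi/4)%(np.pi/2)-np.pi/4
ex=np.array([np.cos(a),np.sin(a)]); ey=np.array([-ex[1],ex[0]])
X=w[:,:2]@ex; Y=w[:,:2]@ey
m=(Y<np.percentile(Y,85))&(Y>np.percentile(Y,8)); k=np.polyfit(Y[m],w[m,2],1); phi=-np.arctan(k[0])
print("a deg",np.degrees(a),"phi",phi,"X",np.percentile(X,[.3,50,99.7]),"Y",np.percentile(Y,[.3,99.7]))
xm=(np.percentile(X,.3)+np.percentile(X,99.7))/2
# upper face line: passes hinge+14mm*normal ; z = k0*Y+k1, hinge z=.014
zc=.014+.014*np.cos(phi); yc=(zc-k[1])/k[0]; yh=yc-.014*np.sin(phi)
print("hinge Y from plane",yh,"from edge",np.percentile(Y,99.7)-.014*np.sin(phi), "from free edge",np.percentile(Y,.3)+.15*np.cos(phi))
print(xm, ex*xm+ey*yh)
p=np.array([.515,.155]); print("pot X,Y",p@ex-xm,p@ey-yh)
E
```

```text
((0.5602713227272034, -0.03385111689567566), (0.21999551355838776, 0.1449175924062729), 4.306882858276367) [[ 0.445  0.03 ]
 [ 0.456 -0.114]
 [ 0.675 -0.098]
 [ 0.665  0.047]]
a deg 4.306882858276369 phi 0.3103250795328863 X [0.44682418 0.55403521 0.66501256] Y [-0.1474525  -0.00550627]
hinge Y from plane -0.008636380468881079 from edge -0.009781425910423414 from free edge -0.004617342412446379
0.5559183723398338 [0.5549971  0.03313665]
pot X,Y -0.03073240084349249 0.12452294286264742
```

Run:
```python
from h import *
p,r,s=tcp(); print(rel([.52,.085,.38]).round(4)); y=r.apply([0,1,0]); print(np.degrees(np.arctan2(y[1],y[0])))
```

```text
[ 0.5128 -0.5037  0.0247]
-67.43600051747354
```

>>> apply_moves:
  targets:
    - {"travel": [0.027, -0.0265, 0.0013]}
    - {"travel": [0.027, -0.0265, 0.0013]}
    - {"travel": [0.027, -0.0265, 0.0013]}
    - {"travel": [0.027, -0.0265, 0.0013]}
    - {"travel": [0.027, -0.0265, 0.0013]}
    - {"travel": [0.027, -0.0265, 0.0013]}
    - {"travel": [0.027, -0.0265, 0.0013]}
    - {"travel": [0.027, -0.0265, 0.0013]}
    - {"travel": [0.027, -0.0265, 0.0013]}
    - {"travel": [0.027, -0.0265, 0.0013]}
    - {"travel": [0.027, -0.0265, 0.0013]}
    - {"travel": [0.027, -0.0265, 0.0013]}
    - {"travel": [0.027, -0.0265, 0.0013]}
    - {"travel": [0.027, -0.0265, 0.0013]}
    - {"travel": [0.027, -0.0265, 0.0013]}
    - {"travel": [0.027, -0.0265, 0.0013]}
    - {"travel": [0.027, -0.0265, 0.0013]}
    - {"travel": [0.027, -0.0265, 0.0013]}
    - {"travel": [0.027, -0.0265, 0.0013]}
  claw: 0.02

```text
invalid input
```

>>> apply_moves:
  targets:
    - {"delta_rot": [0, 0, -6]}
    - {"delta_rot": [0, 0, -6]}
    - {"delta_rot": [0, 0, -6]}
    - {"delta_rot": [0, 0, -6]}
    - {"delta_rot": [0, 0, -6]}
    - {"delta_rot": [0, 0, -6]}
    - {"delta_rot": [0, 0, -6]}
    - {"delta_rot": [0, 0, -6]}
    - {"delta_rot": [0, 0, -6]}
    - {"delta_rot": [0, 0, -6]}
    - {"delta_rot": [0, 0, -6]}
    - {"delta_rot": [0, 0, -6]}
    - {"travel": [0, 0, 0]}
    - {"travel": [0, 0, 0]}

```text
invalid input
```

Run:
```python
from h import *
p,r,s=tcp(); print(p.round(4),r.as_matrix().round(3).tolist(),rel([.52,.085,.198]).round(4),s["gripper_width"],s["joints"])
```

```text
[ 0.2398 -0.5769  0.404 ] [[0.923, 0.384, -0.0], [0.384, -0.923, 0.001], [0.0, -0.001, -1.0]] [ 0.5128 -0.5034  0.2067] 0.9992236639779809 [-1.19598818e+00  4.23767149e-01  1.63057783e+00 -5.99819793e-06
  1.08858860e+00 -1.90051425e-02]
```

>>> apply_moves:
  targets:
    - {"travel": [0.027, -0.0265, 0.0013], "delta_rot": [0, 0, 0]}
    - {"travel": [0.027, -0.0265, 0.0013], "delta_rot": [0, 0, 0]}
    - {"travel": [0.027, -0.0265, 0.0013], "delta_rot": [0, 0, 0]}
    - {"travel": [0.027, -0.0265, 0.0013], "delta_rot": [0, 0, 0]}
    - {"travel": [0.027, -0.0265, 0.0013], "delta_rot": [0, 0, 0]}
    - {"travel": [0.027, -0.0265, 0.0013], "delta_rot": [0, 0, 0]}
    - {"travel": [0.027, -0.0265, 0.0013], "delta_rot": [0, 0, 0]}
    - {"travel": [0.027, -0.0265, 0.0013], "delta_rot": [0, 0, 0]}
    - {"travel": [0.027, -0.0265, 0.0013], "delta_rot": [0, 0, 0]}
    - {"travel": [0.027, -0.0265, 0.0013], "delta_rot": [0, 0, 0]}
    - {"travel": [0.027, -0.0265, 0.0013], "delta_rot": [0, 0, 0]}
    - {"travel": [0.027, -0.0265, 0.0013], "delta_rot": [0, 0, 0]}
    - {"travel": [0.027, -0.0265, 0.0013], "delta_rot": [0, 0, 0]}
    - {"travel": [0.027, -0.0265, 0.0013], "delta_rot": [0, 0, 0]}
    - {"travel": [0.027, -0.0265, 0.0013], "delta_rot": [0, 0, 0]}
    - {"travel": [0.027, -0.0265, 0.0013], "delta_rot": [0, 0, 0]}
    - {"travel": [0.027, -0.0265, 0.0013], "delta_rot": [0, 0, 0]}
    - {"travel": [0.027, -0.0265, 0.0013], "delta_rot": [0, 0, 0]}
    - {"travel": [0.027, -0.0265, 0.0013], "delta_rot": [0, 0, 0]}
  claw: 0.02

```text
clock: 1.68
tool_pos: [0.5206, 0.0866, 0.3797]
tool_rot: [0.981, 0.196, -0.0, 0.0]
wrist_force: [0.8, -1.0, -0.1]
gripper_width: 0.229
gripper_force: 0.0
```

>>> apply_moves:
  targets:
    - {"travel": [0, 0, 0], "delta_rot": [0, 0, -6]}
    - {"travel": [0, 0, 0], "delta_rot": [0, 0, -6]}
    - {"travel": [0, 0, 0], "delta_rot": [0, 0, -6]}
    - {"travel": [0, 0, 0], "delta_rot": [0, 0, -6]}
    - {"travel": [0, 0, 0], "delta_rot": [0, 0, -6]}
    - {"travel": [0, 0, 0], "delta_rot": [0, 0, -6]}
    - {"travel": [0, 0, 0], "delta_rot": [0, 0, -6]}
    - {"travel": [0, 0, 0], "delta_rot": [0, 0, -6]}
    - {"travel": [0, 0, 0], "delta_rot": [0, 0, -6]}
    - {"travel": [0, 0, 0], "delta_rot": [0, 0, -6]}
    - {"travel": [0, 0, 0], "delta_rot": [0, 0, -6]}
    - {"travel": [0, 0, 0], "delta_rot": [0, 0, -6]}
    - {"travel": [0, 0, 0], "delta_rot": [0, 0, 0]}
    - {"travel": [0, 0, 0], "delta_rot": [0, 0, 0]}

```text
clock: 2.85
tool_pos: [0.5203, 0.0846, 0.3798]
tool_rot: [0.68, 0.734, -0.0, -0.0]
wrist_force: [-0.3, -0.4, -0.4]
gripper_width: 0.23
gripper_force: 0.0
```

Run:
```python
from h import *
p,r,s=tcp(); print(p.round(4),r.as_matrix().round(3).tolist(),rel([.52,.085,.198]).round(4),s["gripper_width"],s["joints"])
```

```text
[0.5203 0.0846 0.3798] [[-0.076, 0.997, -0.001], [0.997, 0.076, -0.0], [-0.0, -0.001, -1.0]] [ 4.000e-04 -1.000e-04  1.818e-01] 0.22998455013199495 [1.38679410e-01 3.13070756e-01 1.86607811e+00 3.80250921e-05
 9.62945707e-01 6.21674249e-02]
```

>>> apply_moves:
  targets:
    - {"travel": [0, 0, 0.022], "delta_rot": [0, 0, 0]}
    - {"travel": [0, 0, 0.022], "delta_rot": [0, 0, 0]}
    - {"travel": [0, 0, 0.022], "delta_rot": [0, 0, 0]}
    - {"travel": [0, 0, 0.022], "delta_rot": [0, 0, 0]}
    - {"travel": [0, 0, 0.022], "delta_rot": [0, 0, 0]}
    - {"travel": [0, 0, 0.022], "delta_rot": [0, 0, 0]}
    - {"travel": [0, 0, 0.022], "delta_rot": [0, 0, 0]}
    - {"travel": [0, 0, 0.015], "delta_rot": [0, 0, 0]}
    - {"travel": [0, 0, 0.013], "delta_rot": [0, 0, 0]}
    - {"travel": [0, 0, 0], "delta_rot": [0, 0, 0]}
    - {"travel": [0, 0, 0], "delta_rot": [0, 0, 0]}

```text
clock: 3.77
tool_pos: [0.5202, 0.0846, 0.1975]
tool_rot: [0.679, 0.734, -0.001, -0.001]
wrist_force: [-0.1, 0.3, -0.4]
gripper_width: 0.228
gripper_force: 0.0
```

>>> apply_moves:
  targets:
    - {"travel": [0.005, 0, 0], "delta_rot": [0, 0, 0]}
    - {"travel": [0.005, 0, 0], "delta_rot": [0, 0, 0]}
    - {"travel": [0.006, 0, 0], "delta_rot": [0, 0, 0]}
    - {"travel": [0.006, 0, 0], "delta_rot": [0, 0, 0]}
    - {"travel": [0.006, 0, 0], "delta_rot": [0, 0, 0]}
    - {"travel": [0.006, 0, 0], "delta_rot": [0, 0, 0]}
    - {"travel": [0.006, 0, 0], "delta_rot": [0, 0, 0]}
    - {"travel": [0.006, 0, 0], "delta_rot": [0, 0, 0]}
    - {"travel": [0.006, 0, 0], "delta_rot": [0, 0, 0]}
    - {"travel": [0.006, 0, 0], "delta_rot": [0, 0, 0]}
    - {"travel": [0.006, 0, 0], "delta_rot": [0, 0, 0]}
    - {"travel": [0.006, 0, 0], "delta_rot": [0, 0, 0]}
    - {"travel": [0.006, 0, 0], "delta_rot": [0, 0, 0]}
    - {"travel": [0.006, 0, 0], "delta_rot": [0, 0, 0]}
    - {"travel": [0.006, 0, 0], "delta_rot": [0, 0, 0]}
    - {"travel": [0.006, 0, 0], "delta_rot": [0, 0, 0]}
    - {"travel": [0.006, 0, 0], "delta_rot": [0, 0, 0]}
    - {"travel": [0.006, 0, 0], "delta_rot": [0, 0, 0]}
    - {"travel": [0.006, 0, 0], "delta_rot": [0, 0, 0]}
    - {"travel": [0.006, 0, 0], "delta_rot": [0, 0, 0]}

```text
clock: 5.43
tool_pos: [0.5108, 0.2027, 0.198]
tool_rot: [0.678, 0.735, -0.0, -0.0]
wrist_force: [-0.4, -4.0, 5.4]
gripper_width: 0.228
gripper_force: 2.8
```

>>> apply_moves:
  targets:
    - {"travel": [0.003, 0, 0], "delta_rot": [0, 0, 0]}
    - {"travel": [0, 0, 0], "delta_rot": [0, 0, 0]}
    - {"travel": [0, 0, 0], "delta_rot": [0, 0, 0]}
    - {"travel": [-0.01, 0, 0], "delta_rot": [0, 0, 0]}
    - {"travel": [-0.02, 0, 0], "delta_rot": [0, 0, 0]}
    - {"travel": [0, 0, -0.02], "delta_rot": [0, 0, 0]}
    - {"travel": [0, 0, -0.035], "delta_rot": [0, 0, 0]}
    - {"travel": [0, 0, -0.035], "delta_rot": [0, 0, 0]}
    - {"travel": [0, 0, -0.035], "delta_rot": [0, 0, 0]}
    - {"travel": [0, 0, -0.035], "delta_rot": [0, 0, 0]}
    - {"travel": [0, 0, 0], "delta_rot": [0, 0, 0]}
  claw: 0.0

```text
clock: 6.35
tool_pos: [0.515, 0.1752, 0.3643]
tool_rot: [0.679, 0.734, 0.005, 0.002]
wrist_force: [0.7, 1.2, 0.3]
gripper_width: 0.004
gripper_force: 0.0
```

Run:
```python
from h import *
p,r,s=tcp(); print(p.round(4),s["wrist_force"],s["joints"].round(3) if hasattr(s["joints"],"round") else s["joints"])
f,W=cam("side"); save("side2.png",f)
f,W=cam("top"); save("top2.png",f)
```

```text
[0.515  0.1752 0.3643] [0.73128242 1.24486436 0.30631866] [0.306 0.356 1.845 0.    0.93  0.227]
```

View pics/side2.png

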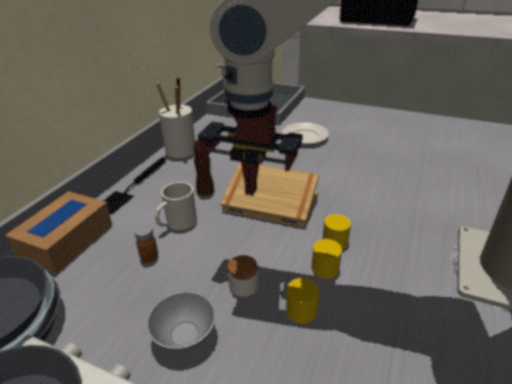

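The pot was pushed upright to about (242,275) in the side view, clear of the board and the bowl. The leaf has not moved. Next I measure the pot and compute the flip path.

```bash
cat >> h.py <<'E'
A=np.radians(4.4); EX=np.array([np.cos(A),np.sin(A),0]); EY=np.array([-np.sin(A),np.cos(A),0]); H=np.array([.555,.0325,0])
def bw(x,y,z): return H+EX*x+EY*y+np.array([0,0,z])
def wb(p): q=np.array(p)-H; return np.array([q@EX,q@EY,q[2]])
def pose(T,th,x=0):  # tip (y_b,z), tilt -> TCP pos, rot
    a=np.array([np.sin(th),-np.cos(th)]); C=np.array(T)-.182*a
    z=EY*a[0]+np.array([0,0,a[1]]); return bw(x,*C),R.from_matrix(np.stack([np.cross(EX,z),EX,z],1))
def flip(ph):
    if ph<np.pi/2:
        th=np.radians(45)*np.clip(1-(ph-.31)/(1.4-.31),0,1); a=np.array([np.sin(th),-np.cos(th)]); n=np.array([np.cos(th),np.sin(th)])
        return np.array([-.15*np.cos(ph),.014+.15*np.sin(ph)])+.03*a-.01*n,th
    return np.array([-.12*np.cos(ph)-.01,.014+.12*np.sin(ph)]),0.
def step(p,r,P,Q): return (r.inv().apply(P-p)*1000).round(1),np.degrees((r.inv()*Q).as_rotvec()).round(1)
E
python3 - <<'E'
from h import *
f,W=cam("side"); q=W[250:300,220:265].reshape(-1,3); q=q[(q[:,2]>.048)&(q[:,2]<.07)]
c=(q.min(0)+q.max(0))/2; print("pot b",wb(c),q.min(0),q.max(0))
p,r,s=tcp(); print(step(p,r,bw(0,-.329,.36),pose([0,0],0)[1]))
P,Q=pose([-.20,.06],np.pi/4); print("pre",P)
E
```

```text
pot b [-0.03019538  0.21770392  0.05390333] [0.47956383 0.21817506 0.04800314] [0.53681933 0.27631641 0.05980352]
(array([-474.2,   30. ,   -2.3]), array([ 0. , -0. ,  0.1]))
pre [ 0.58021704 -0.29522469  0.18869343]
```

>>> apply_moves:
  targets:
    - {"travel": [-0.034, 0.0021, 0], "delta_rot": [0, 0, 0]}
    - {"travel": [-0.034, 0.0021, 0], "delta_rot": [0, 0, 0]}
    - {"travel": [-0.034, 0.0021, 0], "delta_rot": [0, 0, 0]}
    - {"travel": [-0.034, 0.0021, 0], "delta_rot": [0, 0, 0]}
    - {"travel": [-0.034, 0.0021, 0], "delta_rot": [0, 0, 0]}
    - {"travel": [-0.034, 0.0021, 0], "delta_rot": [0, 0, 0]}
    - {"travel": [-0.034, 0.0021, 0], "delta_rot": [0, 0, 0]}
    - {"travel": [-0.034, 0.0021, 0], "delta_rot": [0, 0, 0]}
    - {"travel": [-0.034, 0.0021, 0], "delta_rot": [0, 0, 0]}
    - {"travel": [-0.034, 0.0021, 0], "delta_rot": [0, 0, 0]}
    - {"travel": [-0.034, 0.0021, 0], "delta_rot": [0, 0, 0]}
    - {"travel": [-0.034, 0.0021, 0], "delta_rot": [0, 0, 0]}
    - {"travel": [-0.034, 0.0021, 0], "delta_rot": [0, 0, 0]}
    - {"travel": [-0.032, 0.0021, 0], "delta_rot": [0, 0, 0]}

```text
clock: 7.67
tool_pos: [0.5794, -0.2967, 0.3552]
tool_rot: [0.679, 0.734, -0.0, -0.002]
wrist_force: [0.7, -0.7, 0.6]
gripper_width: 0.009
gripper_force: 0.0
```

>>> apply_moves:
  targets:
    - {"travel": [0, 0, 0], "delta_rot": [0, 5, 0]}
    - {"travel": [0, 0, 0], "delta_rot": [0, 5, 0]}
    - {"travel": [0, 0, 0], "delta_rot": [0, 5, 0]}
    - {"travel": [0, 0, 0], "delta_rot": [0, 5, 0]}
    - {"travel": [0, 0, 0], "delta_rot": [0, 5, 0]}
    - {"travel": [0, 0, 0], "delta_rot": [0, 5, 0]}
    - {"travel": [0, 0, 0], "delta_rot": [0, 5, 0]}
    - {"travel": [0, 0, 0], "delta_rot": [0, 5, 0]}
    - {"travel": [0, 0, 0], "delta_rot": [0, 5, 0]}
    - {"travel": [0, 0, 0], "delta_rot": [0, 0, 0]}
    - {"travel": [0, 0, 0], "delta_rot": [0, 0, 0]}

```text
clock: 8.58
tool_pos: [0.5796, -0.2951, 0.3553]
tool_rot: [0.628, 0.678, 0.259, -0.282]
wrist_force: [0.5, -0.2, 0.3]
gripper_width: 0.004
gripper_force: 0.0
```

Run:
```python
from h import *
p,r,s=tcp(); print(p,s["joints"]); th=np.pi/4
P,Q=pose([-.20,.04],th); print("to pre",step(p,r,P,Q))
T=flip(.25)[0]; T,t=flip(.31); T=T-[0,.004]
P2,Q2=pose(T,t); print("in",T,step(P,Q,P2,Q2))
```

```text
[ 0.57960505 -0.29511101  0.35533585] [-0.59754012  0.62900051  1.4988337   0.58248904  1.57408963 -0.84486348]
to pre (array([-132.1,    1.2,  131.9]), array([-0.2,  0. , -0.1]))
in [-0.1287079   0.02747452] (array([41.6, -0. , 59.3]), array([0., 0., 0.]))
```

>>> apply_moves:
  targets:
    - {"travel": [-0.022, 0, 0.022], "delta_rot": [0, 0, 0]}
    - {"travel": [-0.022, 0, 0.022], "delta_rot": [0, 0, 0]}
    - {"travel": [-0.022, 0, 0.022], "delta_rot": [0, 0, 0]}
    - {"travel": [-0.022, 0, 0.022], "delta_rot": [0, 0, 0]}
    - {"travel": [-0.022, 0, 0.022], "delta_rot": [0, 0, 0]}
    - {"travel": [-0.022, 0.001, 0.022], "delta_rot": [0, 0, 0]}
    - {"travel": [0, 0, 0], "delta_rot": [0, 0, 0]}
    - {"travel": [0.007, 0, 0.01], "delta_rot": [0, 0, 0]}
    - {"travel": [0.007, 0, 0.01], "delta_rot": [0, 0, 0]}
    - {"travel": [0.007, 0, 0.01], "delta_rot": [0, 0, 0]}
    - {"travel": [0.007, 0, 0.01], "delta_rot": [0, 0, 0]}
    - {"travel": [0.007, 0, 0.01], "delta_rot": [0, 0, 0]}
    - {"travel": [0.0066, 0, 0.0093], "delta_rot": [0, 0, 0]}
    - {"travel": [0, 0, 0], "delta_rot": [0, 0, 0]}
    - {"travel": [0, 0, 0], "delta_rot": [0, 0, 0]}

```text
clock: 9.83
tool_pos: [0.5756, -0.2227, 0.1592]
tool_rot: [0.626, 0.679, 0.259, -0.281]
wrist_force: [0.3, -0.0, -0.1]
gripper_width: 0.001
gripper_force: 0.0
```

Run:
```python
from h import *
p,r,s=tcp(); print(p,s["wrist_force"],s["joints"])
f,W=cam("side"); save("side3.png",cv2.resize(f[100:260,170:380],None,fx=3.5,fy=3.5))
for ph in np.linspace(.38,np.pi,40):
    P,Q=pose(*flip(ph)); d,w=step(p,r,P,Q); print(round(ph,2),(d/1000).round(4).tolist(),w.tolist()); p,r=P,Q
```

```text
[ 0.5755803  -0.22274645  0.15915726] [ 0.30922542 -0.02111751 -0.12795285] [-0.51039866  0.85836228  1.6252536   0.66781157  1.24659279 -1.00568599]
0.38 [0.0169, -0.0009, -0.0064] [-0.2, -2.9, 0.2]
0.45 [0.0175, -0.0, -0.0046] [0.0, -2.9, -0.0]
0.52 [0.0175, 0.0, -0.0045] [-0.0, -2.9, -0.0]
0.59 [0.0176, 0.0, -0.0043] [0.0, -2.9, 0.0]
0.66 [0.0177, -0.0, -0.0041] [0.0, -2.9, -0.0]
0.73 [0.0178, 0.0, -0.0039] [-0.0, -2.9, 0.0]
0.8 [0.0178, -0.0, -0.0037] [0.0, -2.9, -0.0]
0.88 [0.0179, 0.0, -0.0035] [-0.0, -2.9, 0.0]
0.95 [0.018, -0.0, -0.0033] [0.0, -2.9, -0.0]
1.02 [0.018, 0.0, -0.0031] [-0.0, -2.9, 0.0]
1.09 [0.0181, 0.0, -0.0029] [0.0, -2.9, -0.0]
1.16 [0.0181, -0.0, -0.0027] [0.0, -2.9, 0.0]
1.23 [0.0182, 0.0, -0.0025] [-0.0, -2.9, 0.0]
1.3 [0.0182, -0.0, -0.0022] [0.0, -2.9, -0.0]
1.37 [0.0182, 0.0, -0.002] [0.0, -2.9, 0.0]
1.44 [0.0137, -0.0, -0.0017] [0.0, -1.2, 0.0]
1.51 [0.0106, 0.0, -0.001] [0.0, 0.0, 0.0]
1.58 [0.0102, 0.0, -0.0002] [0.0, 0.0, 0.0]
1.65 [0.0085, -0.0, 0.0004] [0.0, 0.0, 0.0]
1.73 [0.0084, 0.0, 0.001] [0.0, 0.0, 0.0]
1.8 [0.0083, -0.0, 0.0016] [0.0, 0.0, 0.0]
1.87 [0.0082, 0.0, 0.0022] [0.0, 0.0, 0.0]
1.94 [0.008, -0.0, 0.0028] [0.0, 0.0, 0.0]
2.01 [0.0078, -0.0, 0.0033] [0.0, 0.0, 0.0]
2.08 [0.0076, 0.0, 0.0039] [0.0, 0.0, 0.0]
2.15 [0.0073, -0.0, 0.0044] [0.0, 0.0, 0.0]
2.22 [0.0069, 0.0, 0.0049] [0.0, 0.0, 0.0]
2.29 [0.0066, 0.0, 0.0054] [0.0, 0.0, 0.0]
2.36 [0.0062, -0.0, 0.0058] [0.0, 0.0, 0.0]
2.43 [0.0058, 0.0, 0.0063] [0.0, 0.0, 0.0]
2.5 [0.0053, 0.0, 0.0066] [0.0, 0.0, 0.0]
2.58 [0.0048, -0.0, 0.007] [0.0, 0.0, 0.0]
2.65 [0.0043, 0.0, 0.0073] [0.0, 0.0, 0.0]
2.72 [0.0038, 0.0, 0.0076] [0.0, 0.0, 0.0]
2.79 [0.0032, -0.0, 0.0079] [0.0, 0.0, 0.0]
2.86 [0.0027, 0.0, 0.0081] [0.0, 0.0, 0.0]
2.93 [0.0021, -0.0, 0.0082] [0.0, 0.0, 0.0]
3.0 [0.0015, 0.0, 0.0084] [0.0, 0.0, 0.0]
3.07 [0.0009, -0.0, 0.0084] [0.0, 0.0, 0.0]
3.14 [0.0003, -0.0, 0.0085] [0.0, 0.0, 0.0]
```

View pics/side3.png

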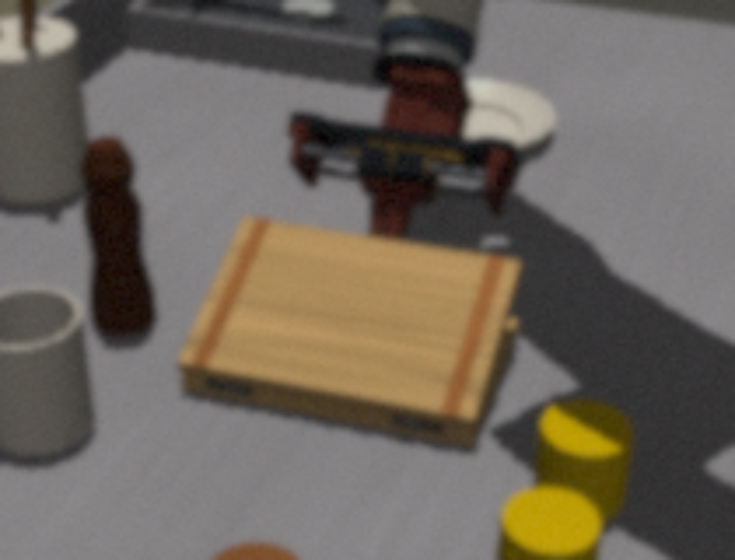

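The finger goes in under the middle of the leaf's free edge at about (388,225), with no contact yet. I start lifting.

>>> apply_moves:
  targets:
    - {"travel": [0.017, 0, -0.0064], "delta_rot": [0, -2.9, 0]}
    - {"travel": [0.0175, 0, -0.0046], "delta_rot": [0, -2.9, 0]}
    - {"travel": [0.0175, 0, -0.0045], "delta_rot": [0, -2.9, 0]}
    - {"travel": [0.0176, 0, -0.0043], "delta_rot": [0, -2.9, 0]}
    - {"travel": [0.0177, 0, -0.0041], "delta_rot": [0, -2.9, 0]}
    - {"travel": [0.0178, 0, -0.0039], "delta_rot": [0, -2.9, 0]}
    - {"travel": [0, 0, 0], "delta_rot": [0, 0, 0]}

```text
clock: 10.47
tool_pos: [0.5705, -0.1574, 0.2468]
tool_rot: [0.658, 0.714, 0.161, -0.173]
wrist_force: [0.3, -1.1, 0.1]
gripper_width: 0.005
gripper_force: 0.3
```

Run:
```python
from h import *
p,r,s=tcp(); print(p,s["wrist_force"],s["joints"]); P,Q=pose(*flip(.735)); print(step(p,r,P,Q))
f,W=cam("side"); save("side4.png",cv2.resize(f[60:260,170:380],None,fx=2.5,fy=2.5))
```

```text
[ 0.57048218 -0.15742942  0.24680554] [ 0.32856204 -1.14845831  0.06566041] [-0.37872574  0.63845305  1.74163014  0.49863088  1.04362405 -0.77641746]
(array([-0.6, -0.9,  1.9]), array([0. , 0.1, 0.3]))
```

View pics/side4.png

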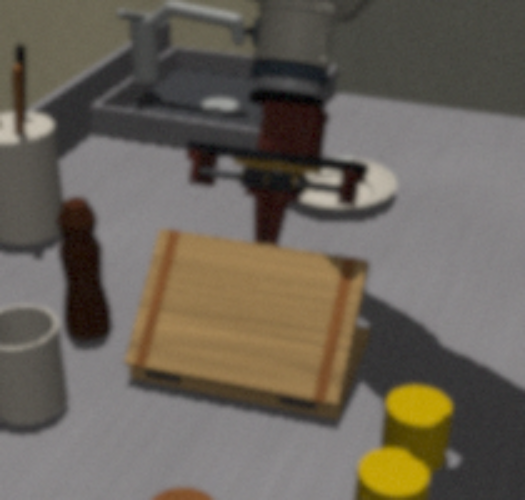

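The leaf has risen to about 0.7 rad and is following the finger, so I continue.

>>> apply_moves:
  targets:
    - {"travel": [0.0178, 0, -0.0037], "delta_rot": [0, -2.9, 0]}
    - {"travel": [0.0179, 0, -0.0035], "delta_rot": [0, -2.9, 0]}
    - {"travel": [0.018, 0, -0.0033], "delta_rot": [0, -2.9, 0]}
    - {"travel": [0.018, 0, -0.0031], "delta_rot": [0, -2.9, 0]}
    - {"travel": [0.0181, 0, -0.0029], "delta_rot": [0, -2.9, 0]}
    - {"travel": [0.0181, 0, -0.0027], "delta_rot": [0, -2.9, 0]}
    - {"travel": [0.0182, 0, -0.0025], "delta_rot": [0, -2.9, 0]}
    - {"travel": [0.0182, 0, -0.0022], "delta_rot": [0, -2.9, 0]}
    - {"travel": [0.0182, 0, -0.002], "delta_rot": [0, -2.9, 0]}
    - {"travel": [0.0137, 0, -0.0017], "delta_rot": [0, -1.2, 0]}
    - {"travel": [0.0106, 0, -0.001], "delta_rot": [0, 0, 0]}
    - {"travel": [0.0102, 0, 0], "delta_rot": [0, 0, 0]}
    - {"travel": [0, 0, 0], "delta_rot": [0, 0, 0]}

```text
clock: 11.6
tool_pos: [0.5559, 0.0237, 0.316]
tool_rot: [0.678, 0.735, 0.002, -0.003]
wrist_force: [0.5, 0.5, -0.0]
gripper_width: 0.004
gripper_force: 0.0
```

Run:
```python
from h import *
p,r,s=tcp(); print(p,s["wrist_force"],s["joints"]); P,Q=pose(*flip(1.58)); print(step(p,r,P,Q))
f,W=cam("side"); save("side5.png",cv2.resize(f[40:280,170:380],None,fx=2.4,fy=2.4))
```

```text
[0.5559246  0.02373256 0.3159664 ] [ 0.54552822  0.45714156 -0.03312302] [ 0.01969675  0.44436806  1.84389689  0.00912504  0.85483336 -0.06602154]
(array([-0.1, -0.2, -0. ]), array([-0.1, -0.4,  0.2]))
```

View pics/side5.png

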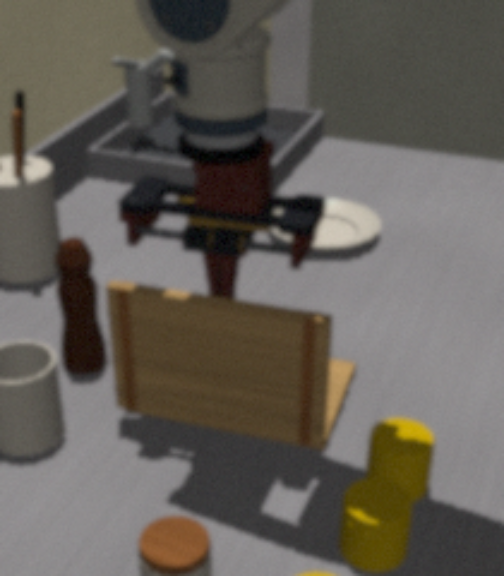

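The leaf is upright with the finger behind it. I push it over.

>>> apply_moves:
  targets:
    - {"travel": [0.0085, 0, 0.0004], "delta_rot": [0, 0, 0]}
    - {"travel": [0.0084, 0, 0.001], "delta_rot": [0, 0, 0]}
    - {"travel": [0.0083, 0, 0.0016], "delta_rot": [0, 0, 0]}
    - {"travel": [0.0082, 0, 0.0022], "delta_rot": [0, 0, 0]}
    - {"travel": [0.008, 0, 0.0028], "delta_rot": [0, 0, 0]}
    - {"travel": [0.0078, 0, 0.0033], "delta_rot": [0, 0, 0]}
    - {"travel": [0.0076, 0, 0.0039], "delta_rot": [0, 0, 0]}
    - {"travel": [0.0073, 0, 0.0044], "delta_rot": [0, 0, 0]}
    - {"travel": [0.0069, 0, 0.0049], "delta_rot": [0, 0, 0]}
    - {"travel": [0.0066, 0, 0.0054], "delta_rot": [0, 0, 0]}
    - {"travel": [0.0062, 0, 0.0058], "delta_rot": [0, 0, 0]}
    - {"travel": [0.0058, 0, 0.0063], "delta_rot": [0, 0, 0]}
    - {"travel": [0.0053, 0, 0.0066], "delta_rot": [0, 0, 0]}
    - {"travel": [0, 0, 0], "delta_rot": [0, 0, 0]}

```text
clock: 12.82
tool_pos: [0.5477, 0.1186, 0.2667]
tool_rot: [0.678, 0.735, 0.001, -0.003]
wrist_force: [0.4, -0.3, -0.5]
gripper_width: 0.005
gripper_force: 0.0
```

>>> apply_moves:
  targets:
    - {"travel": [0.0048, 0, 0.007], "delta_rot": [0, 0, 0]}
    - {"travel": [0.0043, 0, 0.0073], "delta_rot": [0, 0, 0]}
    - {"travel": [0.0038, 0, 0.0076], "delta_rot": [0, 0, 0]}
    - {"travel": [0.0032, 0, 0.0079], "delta_rot": [0, 0, 0]}
    - {"travel": [0.0027, 0, 0.0081], "delta_rot": [0, 0, 0]}
    - {"travel": [0.0021, 0, 0.0082], "delta_rot": [0, 0, 0]}
    - {"travel": [0.0015, 0, 0.0084], "delta_rot": [0, 0, 0]}
    - {"travel": [0.0009, 0, 0.0084], "delta_rot": [0, 0, 0]}
    - {"travel": [0.0003, 0, 0.0065], "delta_rot": [0, 0, 0]}
    - {"travel": [0, 0, 0], "delta_rot": [0, 0, 0]}

```text
clock: 13.65
tool_pos: [0.5459, 0.1416, 0.1974]
tool_rot: [0.678, 0.735, 0.001, -0.002]
wrist_force: [-0.9, 0.6, -0.8]
gripper_width: 0.007
gripper_force: 0.0
```

Run:
```python
from h import *
p,r,s=tcp(); print(wb(p),s["wrist_force"],s["clock"])
```

```text
[-0.00072472  0.10945384  0.19744016] [-0.8578079   0.61297336 -0.81961995] 13.65
```

>>> apply_moves:
  targets:
    - {"travel": [0, 0, 0.001], "delta_rot": [0, 0, 0]}
    - {"travel": [0, 0, 0.001], "delta_rot": [0, 0, 0]}
    - {"travel": [0, 0, 0.001], "delta_rot": [0, 0, 0]}
    - {"travel": [0, 0, 0], "delta_rot": [0, 0, 0]}
    - {"travel": [0, 0, 0], "delta_rot": [0, 0, 0]}
    - {"travel": [0, 0, 0], "delta_rot": [0, 0, 0]}

```text
clock: 14.15
tool_pos: [0.5464, 0.1416, 0.1964]
tool_rot: [0.678, 0.735, 0.002, -0.002]
wrist_force: [-0.7, -2.7, 2.6]
gripper_width: 0.006
gripper_force: 1.4
```

>>> apply_moves:
  targets:
    - {"travel": [0, 0, 0.001], "delta_rot": [0, 0, 0]}
    - {"travel": [0, 0, 0.001], "delta_rot": [0, 0, 0]}
    - {"travel": [0, 0, 0], "delta_rot": [0, 0, 0]}
    - {"travel": [0, 0, 0], "delta_rot": [0, 0, 0]}
    - {"travel": [0, 0, 0], "delta_rot": [0, 0, 0]}

```text
clock: 14.57
tool_pos: [0.5465, 0.1416, 0.1961]
tool_rot: [0.678, 0.735, 0.002, -0.002]
wrist_force: [-5.4, -1.4, 23.6]
gripper_width: 0.008
gripper_force: 11.6
```

>>> apply_moves:
  targets:
    - {"travel": [0, 0, -0.004], "delta_rot": [0, 0, 0]}
    - {"travel": [0, 0, -0.015], "delta_rot": [0, 0, 0]}
    - {"travel": [0, 0, -0.03], "delta_rot": [0, 0, 0]}
    - {"travel": [0, 0, -0.035], "delta_rot": [0, 0, 0]}
    - {"travel": [0, 0, -0.035], "delta_rot": [0, 0, 0]}
    - {"travel": [0, 0, -0.035], "delta_rot": [0, 0, 0]}
    - {"travel": [-0.03, 0, -0.03], "delta_rot": [0, 0, 0]}
    - {"travel": [-0.04, 0, 0], "delta_rot": [0, 0, 0]}
    - {"travel": [-0.04, 0, 0], "delta_rot": [0, 0, 0]}
    - {"travel": [-0.04, 0, 0], "delta_rot": [0, 0, 0]}
    - {"travel": [-0.04, 0, 0], "delta_rot": [0, 0, 0]}
    - {"travel": [-0.04, 0, 0], "delta_rot": [0, 0, 0]}
    - {"travel": [-0.04, 0, 0], "delta_rot": [0, 0, 0]}
    - {"travel": [-0.04, 0, 0], "delta_rot": [0, 0, 0]}
    - {"travel": [0, 0, 0], "delta_rot": [0, 0, 0]}
    - {"travel": [0, 0, 0], "delta_rot": [0, 0, 0]}

```text
clock: 15.9
tool_pos: [0.5708, -0.1697, 0.3756]
tool_rot: [0.68, 0.733, 0.002, -0.002]
wrist_force: [0.4, -0.2, -0.3]
gripper_width: 0.003
gripper_force: 0.0
```

Run:
```python
from h import *
f,W=cam("side"); save("side6.png",f); q=W.reshape(-1,3); q=q[np.isfinite(q).all(1)]; b=np.c_[(q-H)@EX,(q-H)@EY,q[:,2]]
for y in np.arange(-.12,.16,.03):
    m=(abs(b[:,0])<.09)&(abs(b[:,1]-y)<.01)&(b[:,2]<.06); print(round(y,2),m.sum(),np.median(b[m,2]).round(4))
m=(abs(b[:,0])<.095)&(b[:,1]>.01)&(b[:,1]<.14)&(b[:,2]<.05); print("slope",np.polyfit(b[m,1],b[m,2],1))
```

```text
-0.12 281 0.013
-0.09 286 0.013
-0.06 306 0.0132
-0.03 330 0.0133
0.0 356 0.0131
0.03 388 0.0132
0.06 419 0.0131
0.09 458 0.0132
0.12 494 0.0131
0.15 674 0.0111
slope [-0.00022718  0.01320308]
```

View pics/side6.png

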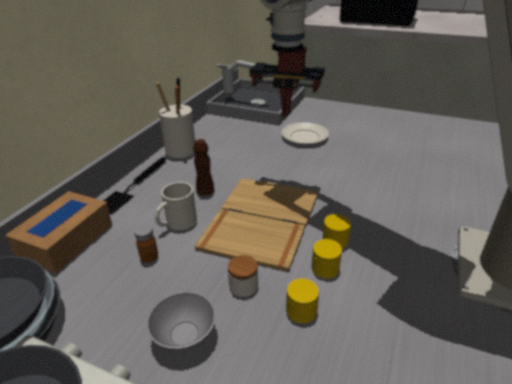

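The leaf lies flat at about (252,238), level with the fixed half. The pot stands upright and clear at (242,275), the other things are in place, and the hand is clear.

```bash
python3 -c "
from h import *
print(ticket.job_done())"
```

```text
the job is handed in; nothing more can be done
None
```

I handed the job in: the pot was pushed upright to about 218 mm from the hinge line, the leaf was flipped and pressed flat (depth slope under 0.001), nothing else moved in the final picture, and the hand is clear; the hand-in returned no verdict.

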